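# Stack the dart pots under their guard

## Task

Put the dart pots away: first fold the tin guard of the leaning pine holder up until it stands straight up, and leave it standing so that it screens the pots. Then nest the loose grey pot fully home in the red pot that is fixed in the holder, and after it the loose red pot fully home in the grey one, so that the three make one straight, leaning stack. Leave the glass tumbler, dart stand, sharpener and chalk tin standing where they are.

Things in the scene. Friction and masses are not known exactly. Their poses are not given: they have to be found in the camera images.
- holder: fixed pine holder, base plate 150 x 120 mm, 14 mm thick; a leaning block carries the fixed red pot, and an upright back board 100 mm wide, its top 146 mm above the ledge, carries the guard's hinge at the side away from the robot (+x of the holder). Origin: centre of its underside; z up
- pot_base: red pot fixed in the holder, leaning 30 degrees, mouth towards the robot (-x of holder). 85 mm tall, hollow: tapered foot 40 mm tall (diameter 40 mm below, 49 mm above), then a flat step out to a straight collar, diameter 62 mm (65 over corners), 45 mm tall to the rim; collar wall 4 mm, mouth diameter 54 mm. Origin: centre of underside; z along its axis to the mouth
- pot_grey: loose grey plastic pot, about 90 g, upright on the ledge. Same shape and size as pot_base (85 mm tall, collar diameter 62 mm). Nested fully home, its step rests on the lower pot's rim and its origin lies 45 mm up the lower pot's z axis. Origin: centre of the underside; z along its axis to the mouth
- pot_red: loose red plastic pot, about 90 g, upright on the ledge. Same shape and size as pot_base (85 mm tall, collar diameter 62 mm). Nested fully home, its step rests on the lower pot's rim and its origin lies 45 mm up the lower pot's z axis. Origin: centre of the underside; z along its axis to the mouth
- guard (a joint): angle of the tin guard about its stiff hinge, rad: 0 = level, pointing from the hinge to -x of the holder above the mouth of the fixed pot, growing as it folds up; 1.571 = straight up; stop at 2.4. Stays where left. Guard: plate 90 mm wide, 4 mm thick, reaching 90 mm from the hinge axis, with a black tab in its plane beyond the free edge
- guard_hinge (a point): point on the guard's hinge axis, in the middle of its width, 150 mm above the ledge; the axis runs level along y of the holder (y of this point). The point turns with the guard: -x points from the hinge along the guard
- guard_tab (a point): place to pinch the guard: on the black tab, 122 mm from the hinge axis; the tab is 16 mm wide along the hinge direction, 10 mm thick, and stands free from 92 to 145 mm from the hinge axis. The point turns with the guard: -x points away from the hinge
- tumbler: bystander: clear glass tumbler, diameter 72 mm, 110 mm tall; origin: centre of its underside
- dart_stand: bystander: brass dart stand, diameter 90 mm, with three darts standing in it, 195 mm tall in all; origin: centre of its underside
- sharpener: bystander: chrome sharpener cylinder, diameter 42 mm, 100 mm tall; origin: centre of its underside
- chalk_tin: bystander: closed chalk tin, diameter 70 mm, 90 mm tall; origin: centre of its underside
There are look-alikes about, which are no part of the job. There is more than one size of the holder; the one meant has the size given above. What is shaped like the pot_red but pink is not meant.

How it is judged (in metres and radians):
On the way, in this order (a step that is already met when the one before it is completed fails the run):
1. the guard stands straight up, within 0.2 rad, and is released (value of joint guard between 1.371 and 1.771 rad and contact force between the fingers and holder below 0.1 N), for 0.2 s.
2. the grey pot is nested fully home in the fixed red pot and released, the guard still up (x of pot_grey in the frame of pot_base between -0.005 and 0.005 m and y of pot_grey in the frame of pot_base between -0.005 and 0.005 m and z of pot_grey in the frame of pot_base between 0.04 and 0.0485 m and angle between the z axis of pot_grey and the z axis of pot_base, either way round below 0.1 rad and value of joint guard between 1.371 and 1.771 rad and contact force between the fingers and pot_grey below 0.1 N), for 0.2 s.
3. the loose red pot is nested fully home in the grey pot and released, the guard still up (x of pot_red in the frame of pot_grey between -0.005 and 0.005 m and y of pot_red in the frame of pot_grey between -0.005 and 0.005 m and z of pot_red in the frame of pot_grey between 0.04 and 0.0485 m and angle between the z axis of pot_red and the z axis of pot_grey, either way round below 0.1 rad and x of pot_grey in the frame of pot_base between -0.005 and 0.005 m and y of pot_grey in the frame of pot_base between -0.005 and 0.005 m and z of pot_grey in the frame of pot_base between 0.04 and 0.0485 m and angle between the z axis of pot_grey and the z axis of pot_base, either way round below 0.1 rad and value of joint guard between 1.371 and 1.771 rad and contact force between the fingers and pot_red below 0.1 N), for 0.2 s.
At the end, for the whole second after the job is handed in: The grey pot is nested in the fixed red pot and the loose red pot in the grey one: each upper pot's origin 40 to 48.5 mm along the lower pot's z axis, within 5 mm of it in x and in y, axes aligned within 0.10 rad; both at rest (under 20 mm/s); the guard stands straight up (1.571 rad) within 0.2 rad (x of pot_grey in the frame of pot_base between -0.005 and 0.005 m and y of pot_grey in the frame of pot_base between -0.005 and 0.005 m and z of pot_grey in the frame of pot_base between 0.04 and 0.0485 m and angle between the z axis of pot_grey and the z axis of pot_base, either way round below 0.1 rad and x of pot_red in the frame of pot_grey between -0.005 and 0.005 m and y of pot_red in the frame of pot_grey between -0.005 and 0.005 m and z of pot_red in the frame of pot_grey between 0.04 and 0.0485 m and angle between the z axis of pot_red and the z axis of pot_grey, either way round below 0.1 rad and value of joint guard between 1.371 and 1.771 rad and linear speed of each of pot_grey, pot_red below 0.02 m/s); the robot touches nothing.
It fails at once if the glass tumbler is tipped over or shifted by more than 40 mm (distance of tumbler from where it was at the start of the episode above 0.04 m or angle between tumbler's own z axis and vertical above 0.5 rad).
It fails at once if the dart stand is tipped over or shifted by more than 40 mm (distance of dart_stand from where it was at the start of the episode above 0.04 m or angle between dart_stand's own z axis and vertical above 0.5 rad).
It fails at once if the sharpener is tipped over or shifted by more than 40 mm (distance of sharpener from where it was at the start of the episode above 0.04 m or angle between sharpener's own z axis and vertical above 0.5 rad).
It fails at once if the chalk tin is tipped over or shifted by more than 40 mm (distance of chalk_tin from where it was at the start of the episode above 0.04 m or angle between chalk_tin's own z axis and vertical above 0.5 rad).
It also fails if it takes over 69 s, if anything falls off the work surface, if the arm or the gripper's body presses on something with over 40 N, if the wrist force passes 120 N, or if a joint passes its speed limit or range.

## Robot

A 6-joint arm with a two-finger parallel gripper is mounted at the origin on the work surface. World frame = base frame: x ahead of the robot, y to its left, z up, the work surface at z = 0. Lengths are in mm, angles in rad, forces in N, time in s.
With the tool pointing down it reaches from about 325 to 900 mm from the base axis. Payload 6.1 kg.
Tool frame: the origin (TCP) lies on the centre line of the jaws, within the pads' length; the fingertips stand 14 mm ahead of it and the grasp point (between the pads) lies 5 mm behind it (arm.finger_overhang is the distance from the TCP to the fingertips, in mm); z points along the fingers, y is the direction in which the jaws open and shut (so a half turn about z gives the same grasp; the last joint's range is limited). The gripper opens to 85 mm and grips with 20 to 120 N. Pads are 22 mm wide; open, the fingers measure 114 mm over their backs; the gripper's body (76 mm by 85 mm) begins 54 mm behind the grasp point. The pads swing forward as they close: fully open they stand 13 mm farther back than shut.
Start: joints at [-1.444, 0.22, 1.526, -0, 1.395, -0.126], TCP at [156.316, -605.129, 245.3] pointing down, gripper open.
Joint ranges: [-2.98, 2.98], [-0.91, 2.08], [0.09, 2.57], [-1.24, 4.39], [0.2, 2.65], [-2.68, 2.68]. Speed limits (rad/s): [2.57, 2.57, 3.01, 3.14, 3.14, 3.14].

## Interface

Orientations are given as a rotation vector (axis times angle).
In Python, from bench import arm, eoat, planner, sensors, imaging, order gives the robot as it stands. The module is installed in compiled form; this text tells all that it offers. Calls block until the motion is done:
- arm.move_to(position, orientation): joint-space move of the TCP to a pose.
- arm.move_straight(position, speed=150, ori=None, f_stop=None): straight line of the TCP; ori=None keeps the orientation; speed is the mean speed in mm/s. With f_stop (N) it stops when the force on the tool has changed by that much, and returns True; else False.
- arm.set_joints(angles): joint-space move.
- eoat.command_gripper(opening, grip_force=None): opening from 0.0 (shut) to 1.0 (fully open); grip_force is the grip in N (None keeps the last); returns when the fingers have stopped.
- arm.sleep(seconds).
- planner.inverse_kinematics(position, orientation): joint angles nearest the present ones, or None.
- sensors.read_state(): the state.
- imaging.get_image(name): name is "side" or "top"; returns the picture (480x640x3 uint8, red, green, blue); there is no depth.
- imaging.camera_info(name): a dict with "fx", "fy", "cx", "cy" (pixels), "R" (3x3) and "t" (3): a world point X has camera coordinates R X + t. Camera axes: x right, y down, z forward; pixel columns grow to the right and rows downward; lengths in mm; the calibration is good to about 2 mm. A picture is of the moment at which its call begins. camera_info takes no time and is no camera call.
A pose or a line that the arm cannot do raises arm.PlanningError and nothing moves.
- order.close_job(): hands the job in, once; it reports no verdict.
The state is a dict: "time_s": time; "joints": joint angles; "joint_velocities": joint speeds; "tau": joint torques, N m; "tool_pos": TCP position; "tcp_rot": TCP orientation; "wrist_force": force on the tool from outside, world axes, zero at the start; "torque": the same for the moment, N m; "width": opening from 0.0 (shut) to 1.0 (fully open).
Only numpy, scipy, OpenCV 4.12 (cv2) and the standard library are available. Lean on these libraries where they do the work, as an engineer would, in place of code of your own. Each camera call takes 0.05 s, during which the arm holds its last target.

## Working session

There is one attempt and no reset: what is moved stays moved. The work goes in short steps, each a Python script; the robot and the scene stay as the last script left them, time stands still between calls to the robot, and variables do not carry over. Pictures are saved under pics/ and viewed, and the job is handed in when it is done.

```bash
mkdir -p pics; ls; python3 - <<'E'
from bench import arm, eoat, planner, sensors, imaging, order
import cv2
for n in("side","top"):
    im=imaging.get_image(n); cv2.imwrite(f"pics/{n}0.png",im[:,:,::-1])
    c=imaging.camera_info(n); print(n,c)
s=sensors.read_state();print(s)
E
```

```text
pics
side {'fx': 535.958824421592, 'fy': 535.958824421592, 'cx': 326.53448054255244, 'cy': 238.00701460587214, 'R': array([[-0.94662114, -0.32234063, -0.00222102],
       [-0.19387362,  0.57482831, -0.79497512],
       [ 0.25752949, -0.75210965, -0.60663797]]), 't': array([ 474.86285609,  109.48609086, 1150.49943232])}
top {'fx': 619.9665896109519, 'fy': 619.9665896109519, 'cx': 319.13578433187365, 'cy': 229.66636010953857, 'R': array([[ 0.02133238, -0.99973672,  0.00845088],
       [-0.99823544, -0.02176735, -0.05524666],
       [ 0.05541606, -0.00725743, -0.99843697]]), 't': array([  77.63806425,  487.33150683, 1402.81318693])}
{'time_s': 0.1, 'joints': array([-1.44414479e+00,  2.21155264e-01,  1.52749608e+00, -1.11795589e-05,
        1.39472684e+00, -1.26096892e-01]), 'joint_velocities': array([-9.79059754e-04, -5.49921581e-04, -3.78463413e-03,  4.82331418e-05,
       -3.73941058e-04, -1.42448043e-03]), 'tau': array([ 1.23085214e-03, -4.98244107e+01, -3.90547442e+01, -2.10559001e-04,
        5.62125002e-03,  1.95541094e-05]), 'tool_pos': array([ 156.21872707, -604.61607701,  244.30400524]), 'tcp_rot': array([-3.11476804e+00, -3.95738415e-01,  1.80541084e-05]), 'wrist_force': array([-0.01155276,  0.20538454, -0.27505606]), 'torque': array([0.00287123, 0.03575995, 0.0349494 ]), 'width': 0.9973559628246345}
```

View pics/side0.png

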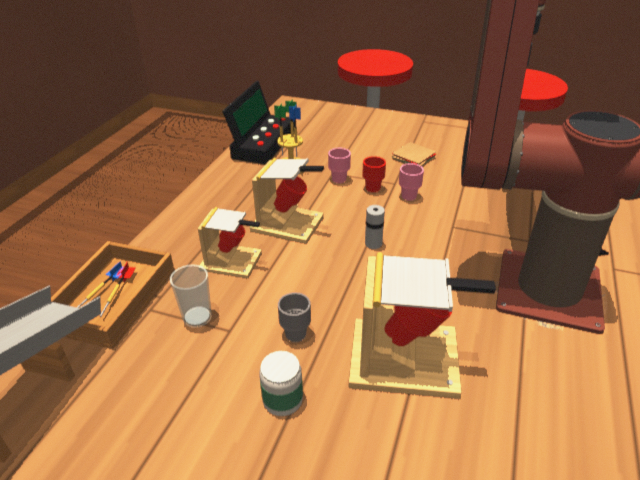

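View pics/top0.png

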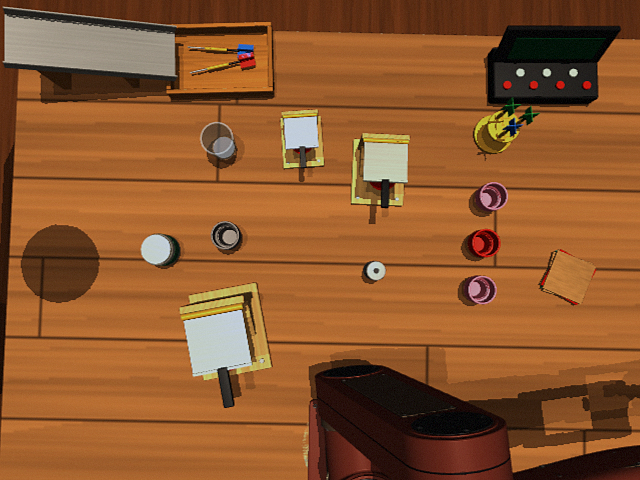

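```bash
python3 - <<'E'
import cv2,numpy as np
t=cv2.imread("pics/top0.png");s=cv2.imread("pics/side0.png")
def crop(im,x,y,w,h,k,o):
    cv2.imwrite("pics/"+o,cv2.resize(im[y:y+h,x:x+w],None,fx=k,fy=k,interpolation=cv2.INTER_CUBIC))
crop(t,340,120,80,100,6,"c1.png")
crop(s,240,145,100,100,6,"c2.png")
a=cv2.resize(t[205:265,195:255],None,fx=5,fy=5);b=cv2.resize(t[213:273,455:515],None,fx=5,fy=5)
c=cv2.resize(s[285:345,265:325],None,fx=5,fy=5);d=cv2.resize(s[145:205,345:405],None,fx=5,fy=5)
cv2.imwrite("pics/c3.png",np.vstack([np.hstack([a,b]),np.hstack([c,d])]))
E
```

```text
(no output)
```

View pics/c1.png

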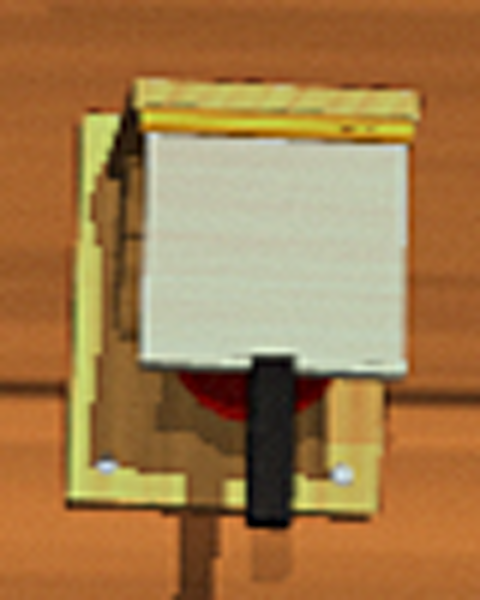

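View pics/c2.png

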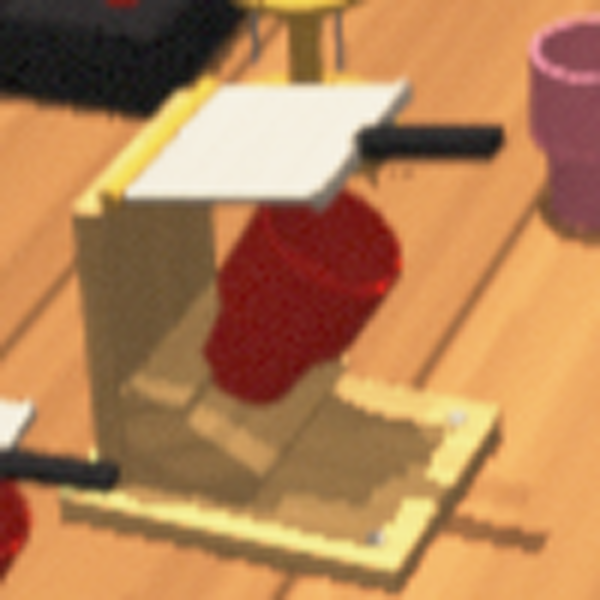

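View pics/c3.png

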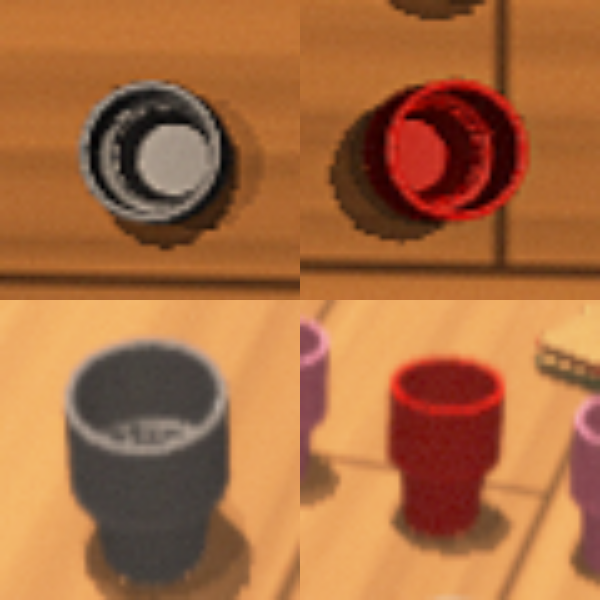

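```bash
cat > h.py <<'E'
import numpy as np, json
from scipy.spatial.transform import Rotation as Ro
from scipy.optimize import least_squares
from bench import arm, eoat, planner, sensors, imaging, order
import cv2
CI={n:imaging.camera_info(n) for n in("side","top")}
def proj(n,X):
    c=CI[n];p=np.atleast_2d(X)@c["R"].T+c["t"]
    return np.c_[c["fx"]*p[:,0]/p[:,2]+c["cx"],c["fy"]*p[:,1]/p[:,2]+c["cy"]]
def back(n,uv,z):
    c=CI[n];d=c["R"].T@np.array([(uv[0]-c["cx"])/c["fx"],(uv[1]-c["cy"])/c["fy"],1]);o=-c["R"].T@c["t"]
    return o+d*(z-o[2])/d[2]
def snap(n,name,box=None,k=1):
    im=imaging.get_image(n)
    if box: x,y,w,h=box; im=im[y:y+h,x:x+w]
    cv2.imwrite("pics/"+name,cv2.resize(im[:,:,::-1],None,fx=k,fy=k,interpolation=cv2.INTER_CUBIC))
def st():
    s=sensors.read_state()
    print("t%.2f"%s["time_s"],s["tool_pos"].round(1),"F",s["wrist_force"].round(1),"w%.3f"%s["width"],"q",s["joints"].round(2))
    return s
E
python3 - <<'E'
from h import *
obs=[("top",(-75,60,14),(351.2,203.3)),("top",(-75,-60,14),(402,205.3)),("top",(75,60,14),(353.8,139.2)),
("side",(-75,60,14),(305.8,240)),("side",(-75,-60,14),(323,213)),("side",(75,60,14),(250.3,227.5))]
g=[("top",(-90,45,2),(363.7,180.8)),("top",(-90,-45,2),(407.7,182.2)),("top",(-145,0,5),(384.7,207.5)),
("side",(-90,45,2),(293,177.8)),("side",(-145,0,5),(323.7,166.7)),("side",(-90,-45,2),(308,158.7))]
def res(p,full=False):
    x,y,a,z,hx,hz=p;R=Ro.from_euler('z',a).as_matrix();r=[]
    for n,X,uv in obs: r.append(proj(n,R@np.array(X)+[x,y,z])[0]-uv)
    for n,X,uv in g: r.append(proj(n,R@(np.array(X)+[hx,0,hz])+[x,y,z])[0]-uv)
    return np.array(r).ravel()
f=least_squares(res,[650,-120,0,0,60,150]);print(f.x.round(3));print(f.fun.reshape(-1,2).round(1))
f2=least_squares(lambda p:res([*p[:3],0,p[3],150]),[650,-120,0,60]);print(f2.x.round(3));print(f2.fun.reshape(-1,2).round(1))
for nm,u in(("grey",(225.3,235.3)),("red",(486.3,243))): print(nm,back("top",u,85))
for nm,u in(("grey side",(294.5,304.5)),("red",(374.2,162))): print(nm,back("side",u,85))
E
```

```text
[ 6.21283e+02 -4.49530e+01 -1.70000e-02 -4.30700e+00  4.72850e+01
  1.73005e+02]
[[-0.2  0.3]
 [ 1.1  0.3]
 [-0.5 -0.3]
 [ 0.3  0.1]
 [ 0.4  0. ]
 [-1.1  0.1]
 [-0.1 -0.4]
 [-0.1 -0. ]
 [ 0.2  0.5]
 [ 0.3 -1.7]
 [-0.4  2.8]
 [-0.  -1.1]]
[ 6.21132e+02 -4.74070e+01 -5.00000e-03  5.05950e+01]
[[ 1.3  0.5]
 [ 2.9 -0.1]
 [ 0.3 -0.3]
 [ 1.1 -2. ]
 [ 0.6 -2.1]
 [-0.7 -1.6]
 [ 0.6 -0.4]
 [ 0.1 -0.6]
 [ 1.  -0.2]
 [ 0.   4.6]
 [-1.1  8.9]
 [-0.9  5. ]]
grey [464.92162163 291.40975426  85.        ]
red [ 460.49022703 -274.6741167    85.        ]
grey side [462.82328525 297.75462833  85.        ]
red [ 459.40276593 -268.00378214   85.        ]
```

```bash
cat > fit.py <<'E'
from h import *
obs=[("top",(-75,60,14),(351.2,203.3)),("top",(-75,-60,14),(402,205.3)),("top",(75,60,14),(353.8,139.2)),
("side",(-75,60,14),(305.8,240)),("side",(-75,-60,14),(323,213)),("side",(75,60,14),(250.3,227.5))]
g=[("top",(-90,45,2),(363.7,180.8)),("top",(-90,-45,2),(407.7,182.2)),("top",(-145,0,5),(384.7,207.5)),
("side",(-90,45,2),(293,177.8)),("side",(-145,0,5),(323.7,166.7)),("side",(-90,-45,2),(308,158.7)),
("top",(0,45,2),(364.5,142)),("top",(0,-45,2),(408,143.5))]
pots=[("top",0,(225.3,235.3)),("top",1,(486.3,243)),("side",0,(294.5,304.5)),("side",1,(374.2,162))]
def res(p,zfix=None):
    x,y,a,hx,hz,th,du,dv,gx,gy,rx,ry=p;R=Ro.from_euler('z',a).as_matrix();r=[]
    if zfix: hz=zfix
    G=Ro.from_euler('y',th).as_matrix()
    off={"top":np.zeros(2),"side":np.array([du,dv])}
    for n,X,uv in obs: r.append(proj(n,R@np.array(X)+[x,y,0])[0]+off[n]-uv)
    for n,X,uv in g: r.append(proj(n,R@(G@np.array(X)+[hx,0,hz])+[x,y,0])[0]+off[n]-uv)
    for n,i,uv in pots: r.append(proj(n,np.array([[gx,gy,85],[rx,ry,85]][i]))[0]+off[n]-uv)
    return np.array(r).ravel()
x0=[620,-45,0,50,160,0,0,0,465,291,460,-275]
for z in(None,164,150):
    f=least_squares(res,x0,kwargs=dict(zfix=z),loss="soft_l1");print(z,f.cost,f.x.round(3))
    if z is None or z==164:print(f.fun.reshape(-1,2).round(1).tolist())
E
python3 fit.py
```

```text
None 4.766971747071659 [ 6.20605e+02 -4.51870e+01 -2.50000e-02  4.29810e+01  1.46891e+02
  2.40000e-01 -2.74000e-01  1.41800e+00  4.64480e+02  2.92413e+02
  4.60500e+02 -2.74810e+02]
[[-0.3, 0.2], [1.3, 0.6], [-0.1, -0.6], [0.0, 0.2], [0.5, 0.2], [-1.3, -0.1], [-0.2, 0.4], [-0.2, 1.1], [0.7, -0.3], [0.7, 0.0], [-0.9, -0.6], [0.6, 0.6], [-0.1, -1.1], [-0.4, -0.6], [-0.5, 0.2], [0.1, -0.0], [-0.0, -0.7], [-0.0, 0.2]]
164 9.99732074566509 [ 6.20692e+02 -4.43270e+01 -2.00000e-02  4.51030e+01  2.02317e+02
  1.03000e-01 -3.14000e-01  1.56800e+00  4.64483e+02  2.92270e+02
  4.60491e+02 -2.74923e+02]
[[-0.5, 0.3], [1.1, 0.4], [-0.6, -0.5], [0.0, 0.5], [0.3, 0.4], [-1.5, 0.4], [-0.3, 0.3], [-0.1, 0.7], [0.3, 0.8], [0.6, -1.6], [-0.2, 0.7], [0.4, -1.0], [0.1, -3.6], [0.3, -3.2], [-0.4, 0.2], [0.1, 0.0], [-0.1, -0.6], [-0.0, 0.3]]
150 5.007368029897463 [ 6.20602e+02 -4.50340e+01 -2.40000e-02  4.33530e+01  2.14758e+02
  2.16000e-01 -2.98000e-01  1.47500e+00  4.64472e+02  2.92355e+02
  4.60488e+02 -2.74856e+02]
```

```bash
cat >> h.py <<'E'
YAW=-0.024; HP=np.array([620.6,-45.,0]); RZ=Ro.from_euler('z',YAW)
HINGE=HP+RZ.apply([43.3,0,150])
def tool(phi,flip=False,yaw=YAW):
    # z=(sin phi,0,-cos phi) in holder frame, y along -/+ holder y
    z=np.array([np.sin(phi),0,-np.cos(phi)]);y=np.array([0,-1.,0])*( -1 if flip else 1)
    x=np.cross(y,z); return Ro.from_euler('z',yaw)*Ro.from_matrix(np.c_[x,y,z])
def tab(th,r=122): return HINGE+RZ.apply([-r*np.cos(th),0,r*np.sin(th)])
E
python3 - <<'E'
from h import *
print(HINGE)
for fl in(False,True):
  for th,phi in [(0.22,1.2),(0.22,1.0),(.22,.7),(1.0,.5),(1.57,0),(1.57,.3)]:
    R=tool(phi,fl);p=tab(th)+5*R.as_matrix()[:,2]
    q=planner.inverse_kinematics(p,R.as_rotvec());q2=planner.inverse_kinematics(p-80*R.as_matrix()[:,2],R.as_rotvec())
    print(fl,th,phi,None if q is None else np.round(q,2),None if q2 is None else np.round(q2,2))
E
```

```text
[663.8875302  -46.03910024 150.        ]
False 0.22 1.2 None None
False 0.22 1.0 [-0.41 -0.39  2.55  1.5   0.33 -0.14] None
False 0.22 0.7 [-0.34 -0.34  2.35  0.44  0.49  0.93] [-0.4  -0.63  2.41  0.36  0.73  1.  ]
False 1.0 0.5 [-0.27 -0.18  2.01  0.16  0.84  1.25] [-0.29 -0.34  2.    0.15  1.    1.26]
False 1.57 0 [-0.19  0.3   1.39 -0.    1.45  1.41] [-0.19  0.28  1.27 -0.    1.59  1.41]
False 1.57 0.3 [-0.21  0.09  1.66  0.06  1.1   1.36] [-0.22 -0.01  1.61  0.06  1.24  1.36]
True 0.22 1.2 None None
True 0.22 1.0 None None
True 0.22 0.7 [-0.34 -0.34  2.35  0.44  0.49 -2.21] [-0.4  -0.63  2.41  0.36  0.73 -2.14]
True 1.0 0.5 [-0.27 -0.18  2.01  0.16  0.84 -1.89] [-0.29 -0.34  2.    0.15  1.   -1.89]
True 1.57 0 [-0.19  0.3   1.39  0.    1.45 -1.73] [-0.19  0.28  1.27  0.    1.59 -1.73]
True 1.57 0.3 [-0.21  0.09  1.66  0.06  1.1  -1.78] [-0.22 -0.01  1.61  0.06  1.24 -1.78]
```

```bash
python3 - <<'E'
from h import *
th=.22;R=tool(.6);z=R.as_matrix()[:,2];p=tab(th)+5*z
eoat.command_gripper(0.5,40)
arm.move_to(p-90*z+[0,0,40],R.as_rotvec());st()
arm.move_straight(p-45*z,200);st()
snap("top","t1.png",(300,80,160,140),5);snap("side","s1.png",(230,60,160,170),3.5)
E
```

```text
t2.93 [497.  -42.7 286.9] F [ 0.4 -0.3  0.4] w0.501 q [-0.37 -0.6   2.26  0.24  0.93  1.14]
t3.49 [522.4 -43.  209.8] F [-0.4  0.6  0. ] w0.500 q [-0.34 -0.43  2.3   0.27  0.72  1.1 ]
```

View pics/t1.png

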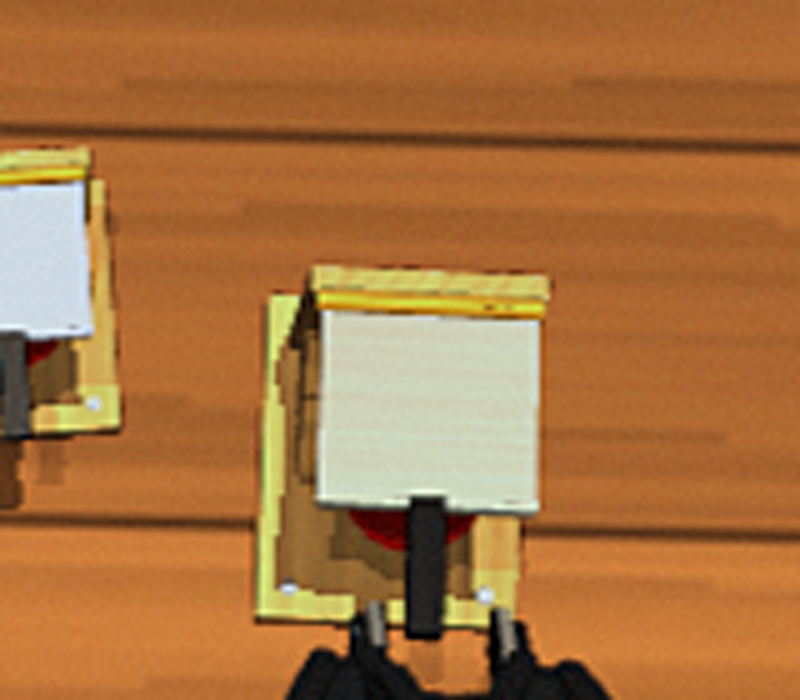

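View pics/s1.png

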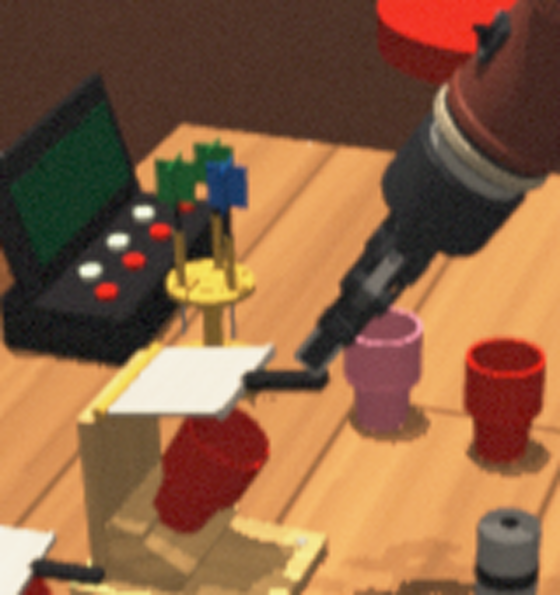

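```bash
python3 - <<'E'
from h import *
print(proj("top",tab(.22,145)+[0,0,5]),proj("top",tab(.22,92)+[0,0,5]), "obs tip (385,207.4) root (385.6,179)")
R=tool(.6).as_matrix();s=sensors.read_state();c=s["tool_pos"]+14*R[:,2]
for d in(-28,28,):print(proj("top",c+d*R[:,1]))
print(proj("side",c),proj("side",tab(.22,145)))
E
```

```text
[[385.32277919 207.99105865]] [[385.67034577 183.17251633]] obs tip (385,207.4) root (385.6,179)
[[372.47764895 202.42000779]]
[[400.59271323 203.71468627]]
[[320.13962949 158.63263836]] [[323.72274828 166.63915963]]
```

```bash
python3 - <<'E'
from h import *
th=.22;R=tool(.6);z=R.as_matrix()[:,2];p=tab(th)+5*z+[0,1.5,0]
print(arm.move_straight(p,120,f_stop=15));st()
eoat.command_gripper(0,40);st()
snap("top","t2.png",(300,80,160,140),5);snap("side","s2.png",(230,60,160,170),3.5)
E
```

```text
False
t4.12 [547.9 -41.8 173.3] F [ 0.7  0.3 -0.2] w0.503 q [-0.32 -0.3   2.28  0.29  0.6   1.08]
t4.47 [547.9 -41.9 173.5] F [-2.6  0.   2.6] w0.177 q [-0.32 -0.3   2.28  0.29  0.6   1.08]
```

View pics/t2.png

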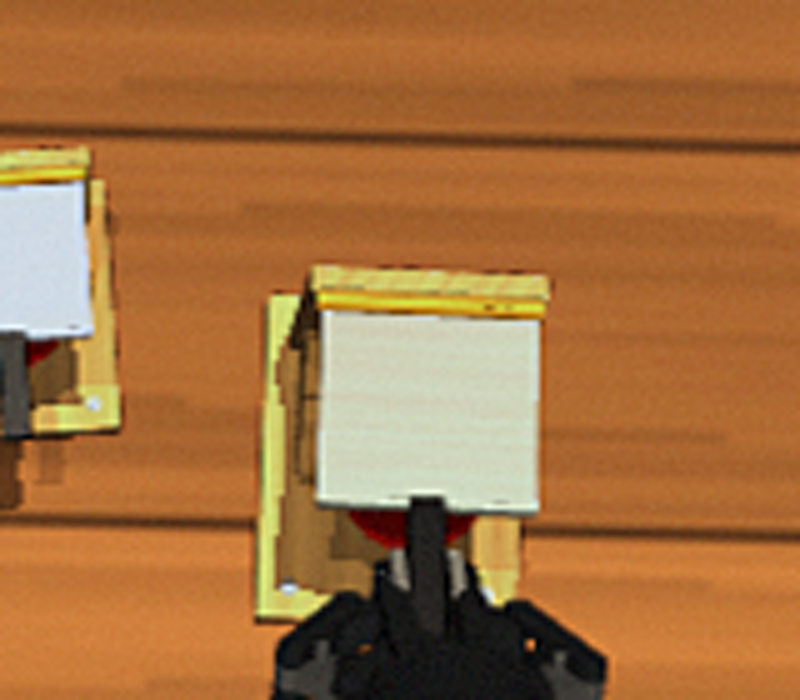

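View pics/s2.png

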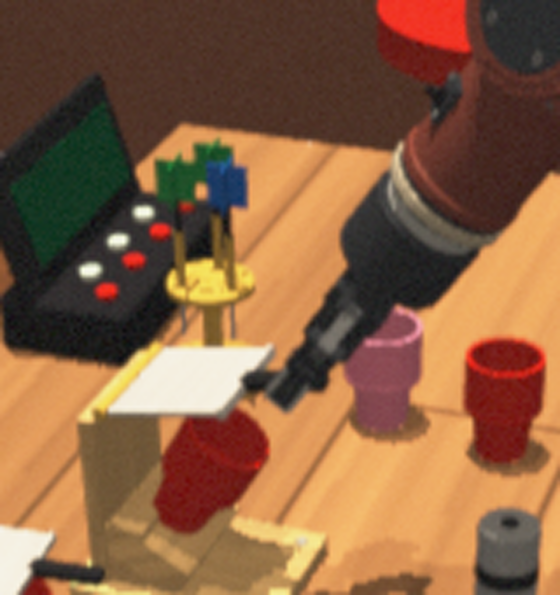

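```bash
python3 - <<'E'
from h import *
th0=.22
for i in range(1,11):
    f=i/10; th=th0+f*(1.571-th0); R=tool(.6*(1-f)); p=tab(th)+5*R.as_matrix()[:,2]+[0,1.5,0]
    arm.move_straight(p,110,ori=R.as_rotvec()); 
    s=st()
    if np.linalg.norm(s["wrist_force"])>70: print("STOP");break
snap("top","t3.png",(300,80,160,140),5);snap("side","s3.png",(230,60,160,170),3.5)
E
```

```text
t4.87 [552.3 -42.  188.8] F [-8.6  0.5  6. ] w0.178 q [-0.3  -0.27  2.21  0.22  0.7   1.16]
t5.17 [558.6 -42.1 203.4] F [-10.1  -0.9   9.2] w0.179 q [-0.28 -0.24  2.13  0.17  0.79  1.22]
t5.47 [566.9 -42.3 217.2] F [-10.6  -1.    9.4] w0.173 q [-0.27 -0.19  2.05  0.13  0.88  1.26]
t5.77 [577.3 -42.6 230. ] F [-10.9  -1.1  10. ] w0.176 q [-0.25 -0.14  1.97  0.1   0.96  1.3 ]
t6.07 [589.4 -42.9 241.5] F [-11.2  -0.7  11.8] w0.176 q [-0.24 -0.08  1.88  0.07  1.05  1.32]
t6.37 [602.9 -43.2 251.2] F [-9.  -0.9 13. ] w0.180 q [-0.23 -0.01  1.78  0.05  1.13  1.35]
t6.67 [617.6 -43.6 258.8] F [-7.8 -0.2 13. ] w0.176 q [-0.22  0.06  1.69  0.04  1.21  1.37]
t6.97 [633.1 -44.  264.2] F [-6.8 -1.  12.2] w0.181 q [-0.2   0.14  1.59  0.02  1.29  1.38]
t7.27 [649.2 -44.4 267.4] F [-3.1 -1.1 11.4] w0.179 q [-0.19  0.22  1.49  0.01  1.37  1.4 ]
t7.57 [665.5 -44.8 268.5] F [-2.4 -0.6 11.2] w0.180 q [-0.19  0.3   1.39  0.    1.45  1.41]
```

View pics/s3.png

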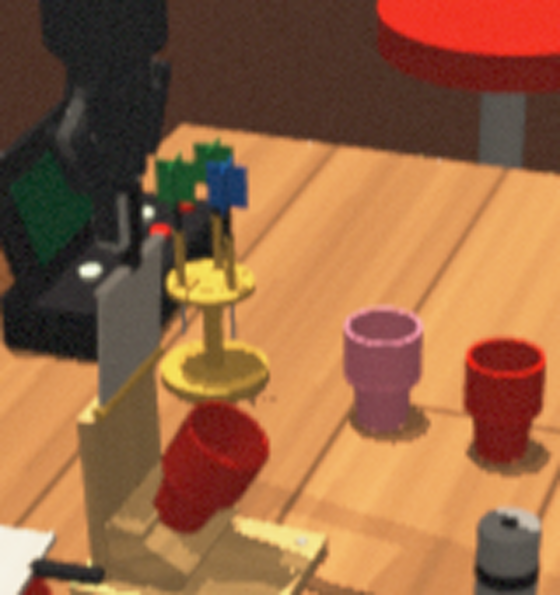

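```bash
python3 - <<'E'
from h import *
eoat.command_gripper(0.5);st();arm.sleep(.3)
s=st();p=s["tool_pos"]
arm.move_straight(p+[0,0,110],200)
G=np.array([464.5,292.3,0]);R=tool(0,yaw=0)
arm.move_to([G[0],G[1],250],R.as_rotvec()); eoat.command_gripper(1.0);st()
snap("top","t4.png",(300,80,160,140),5);snap("side","s4.png",(230,100,160,150),4)
E
```

```text
t8.05 [663.7 -44.3 266.1] F [-0.1  0.1  0.2] w0.499 q [-0.19  0.3   1.39  0.    1.45  1.41]
t8.35 [664.  -44.5 266.9] F [-0.5  0.  -0.1] w0.499 q [-0.19  0.3   1.39  0.    1.45  1.41]
t11.07 [464.6 292.2 250. ] F [-0.   0.2 -0. ] w1.000 q [ 0.42  0.04  1.72 -0.    1.39  1.99]
```

View pics/t4.png

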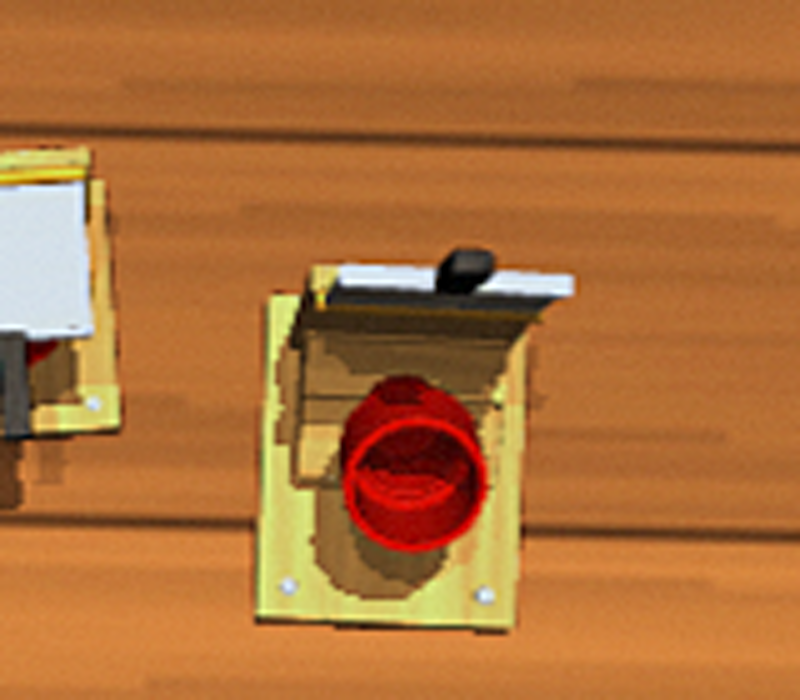

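View pics/s4.png

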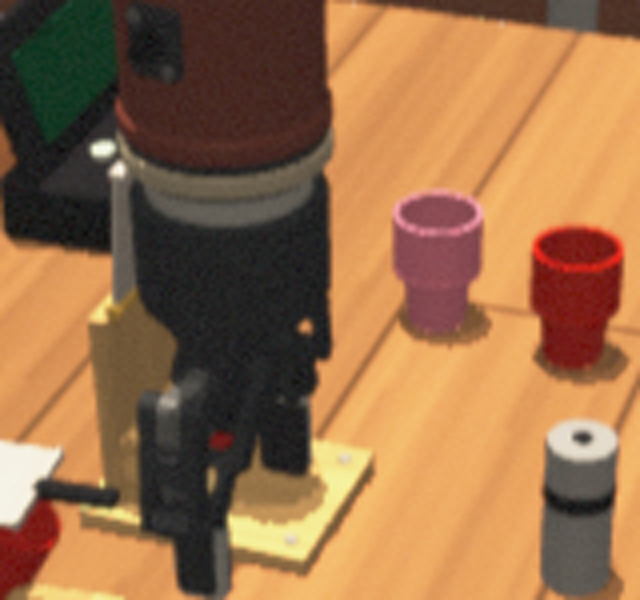

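```bash
python3 - <<'E'
import cv2
s=cv2.imread("pics/s3.png");cv2.imwrite("pics/s3z.png",cv2.resize(s[380:560,60:360],None,fx=2.6,fy=2.6,interpolation=cv2.INTER_CUBIC))
s=cv2.imread("pics/t4.png");cv2.imwrite("pics/t4z.png",cv2.resize(s[360:560,300:540],None,fx=3,fy=3,interpolation=cv2.INTER_CUBIC))
E
```

```text
(no output)
```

View pics/s3z.png

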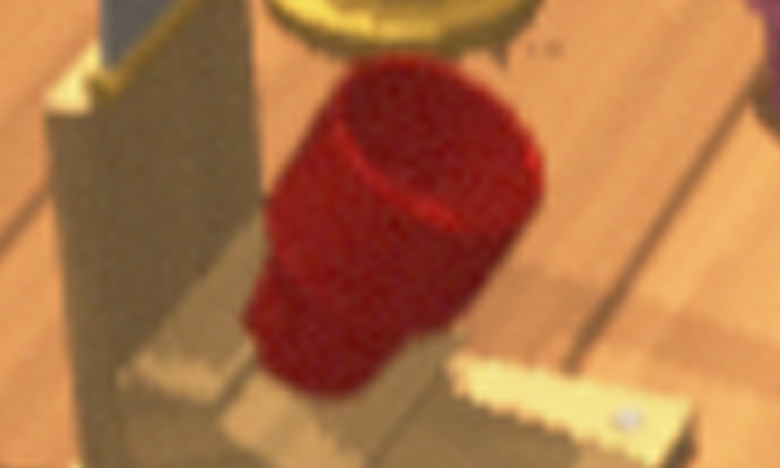

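View pics/t4z.png

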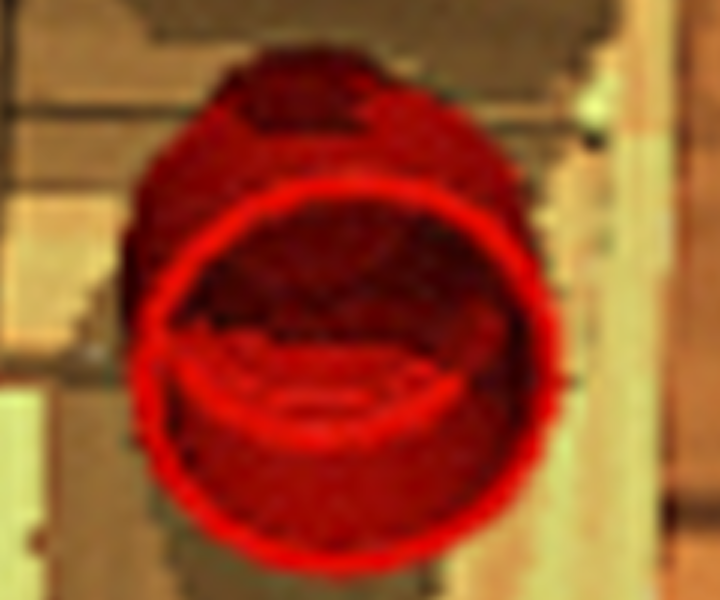

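```bash
cat > potfit.py <<'E'
from h import *
from scipy.optimize import minimize
SOFF=np.array([-.3,1.45])
def redmask(im,lo=90):
    b,g,r=[im[:,:,i].astype(int) for i in range(3)]
    m=((r>lo)&(g<r*.3)&(b<r*.35)).astype(np.uint8)
    n,l,s,c=cv2.connectedComponentsWithStats(m); k=1+np.argmax(s[1:,4]); m=(l==k).astype(np.uint8)
    return m
a=np.linspace(0,2*np.pi,40,endpoint=False)
def circ(r,z): return np.c_[r*np.cos(a),r*np.sin(a),np.full(40,z)]
PARTS=[np.r_[circ(20,0),circ(24.5,40)],np.r_[circ(31.7,40),circ(31.7,85)]]
def render(n,R,p,box,k):
    x,y,w,h=box;M=np.zeros((int(h*k),int(w*k)),np.uint8)
    for P in PARTS:
        uv=proj(n,P@R.T+p)
        if n=="side": uv=uv+SOFF
        uv=(uv-[x,y]+.5)*k-.5
        cv2.fillConvexPoly(M,cv2.convexHull(np.round(uv*16).astype(np.int32)),1,shift=4)
    return M
E
python3 - <<'E'
from potfit import *
T=("top","pics/t4.png",(300,80,160,140),5,slice(150,700),slice(200,700));S=("side","pics/s3.png",(230,60,160,170),3.5,slice(390,550),slice(150,290))
ms=[]
for n,f,box,k,sy,sx in(T,S):
    im=cv2.imread(f);w=np.zeros_like(im);w[sy,sx]=im[sy,sx];m=redmask(w,60)
    m=cv2.morphologyEx(m,cv2.MORPH_CLOSE,np.ones((15,15),np.uint8));ms.append(m);print(n,m.sum())
def cost(p,lean=np.pi/6,which=(0,1)):
    R=(RZ*Ro.from_euler('y',-lean)).as_matrix();c=0
    for i in which:
        n,f,box,k,_,_=(T,S)[i]
        M=render(n,R,np.array(p[:3]),box,k);c+=np.sum(M!=ms[i])/ms[i].sum()
    return c
x0=HP+RZ.apply([10,0,50])
for w in((0,1),(0,),(1,)):
    f=minimize(cost,x0,args=(np.pi/6,w),method="Nelder-Mead",options=dict(initial_simplex=np.array([x0,x0+[25,0,0],x0+[0,15,0],x0+[0,0,25]]),xatol=.05,fatol=1e-4))
    print(w,f.x.round(1),f.fun,"in holder",RZ.inv().apply(f.x-HP).round(1))
    if w==(0,1):best=f.x
R=(RZ*Ro.from_euler('y',-np.pi/6)).as_matrix()
out=[]
for i,(n,f,box,k,_,_) in enumerate((T,S)):
    im=cv2.imread(f);M=render(n,R,best,box,k)
    for m,c in((M,(255,255,0)),(ms[i],(0,255,0))):
        cs,_=cv2.findContours(m,cv2.RETR_EXTERNAL,cv2.CHAIN_APPROX_NONE);cv2.drawContours(im,cs,-1,c,1)
    ys,xs=np.nonzero(M);cy,cx=int(ys.mean()),int(xs.mean());out.append(cv2.resize(im[cy-100:cy+100,cx-100:cx+100],(400,400)))
cv2.imwrite("pics/pf.png",np.hstack(out))
E
```

```text
top 19982
side 9055
(0, 1) [636.4 -45.8  48.2] 0.341432402359252 in holder [15.8 -0.4 48.2]
(0,) [647.  -51.6 -19.1] 0.024822340106095485 in holder [ 26.5  -6.  -19.1]
(1,) [ 683.3 -154.5  -21.2] 0.034014356709000555 in holder [  65.3 -108.   -21.2]
```

View pics/pf.png

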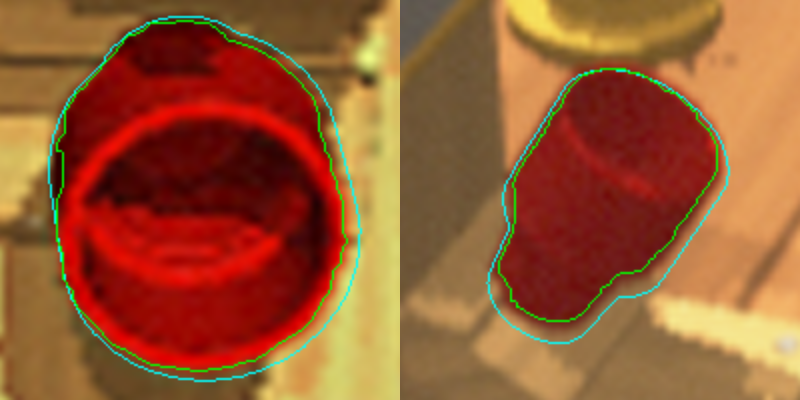

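```bash
python3 - <<'E'
from potfit import *
o=[("top",np.array([382.8,176.7])),("side",np.array([295.2,183.6])-SOFF)]
f=least_squares(lambda X:np.r_[tuple((proj(n,X)[0]-uv) for n,uv in o)],[600,-45,120]);print(f.x,f.fun)
ax=RZ.apply([-.5,0,.866]);print("origin",f.x-85*ax,RZ.inv().apply(f.x-85*ax-HP))
# silhouette fit w/ dilated masks & side only/top combos, holder y fixed=0
T=("top","pics/t4.png",(300,80,160,140),5,slice(150,700),slice(200,700));S=("side","pics/s3.png",(230,60,160,170),3.5,slice(390,550),slice(150,290))
import potfit
ms=[]
for n,fn,box,k,sy,sx in(T,S):
    im=cv2.imread(fn);w=np.zeros_like(im);w[sy,sx]=im[sy,sx];m=redmask(w,40)
    m=cv2.morphologyEx(m,cv2.MORPH_CLOSE,np.ones((15,15),np.uint8));ms.append(m)
for rad in(31,31.7):
  potfit.PARTS[1]=np.r_[circ(rad,40),circ(rad,85)]
  for dil in(0,.4,.8):
    mm=[cv2.dilate(m,cv2.getStructuringElement(2,(2*int(round(dil*k))+1,)*2)) for m,k in zip(ms,(5,3.5))]
    def cost(p):
        R=(RZ*Ro.from_euler('y',-np.pi/6)).as_matrix();c=0
        for i,(n,fn,box,k,_,_) in enumerate((T,S)):
            c+=np.sum(render(n,R,np.array(p[:3]),box,k)!=mm[i])/mm[i].sum()
        return c
    best=None
    for x0 in(np.array([630,-45,40.]),np.array([640,-47,30.]),np.array([636,-44,50.])):
      g=minimize(cost,x0,method="Nelder-Mead",options=dict(initial_simplex=np.array([x0,x0+[12,0,0],x0+[0,8,0],x0+[0,0,12]]),xatol=.05,fatol=1e-4))
      if best is None or g.fun<best.fun:best=g
    print(rad,dil,best.x.round(1),round(best.fun,3),RZ.inv().apply(best.x-HP).round(1))
E
```

```text
[593.72472552 -43.2562494  126.7617052 ] [ 0.07151656  0.22063383 -0.25704763 -0.01851487]
origin [636.2124861  -44.27615149  53.1517052 ] [15.59061923  1.09830375 53.1517052 ]
31 0 [636.8 -44.7  49.8] 0.276 [16.2  0.7 49.8]
31 0.4 [636.2 -44.2  51.1] 0.188 [15.6  1.2 51.1]
31 0.8 [636.  -44.1  52.8] 0.095 [15.4  1.3 52.8]
31.7 0 [636.3 -45.5  48.3] 0.338 [15.7 -0.2 48.3]
31.7 0.4 [636.3 -44.5  49.9] 0.242 [15.7  0.9 49.9]
31.7 0.8 [636.4 -43.9  52.7] 0.114 [15.7  1.5 52.7]
```

```bash
python3 - <<'E'
from h import *
G=np.array([464.5,292.3,0])
print(arm.move_straight([G[0],G[1],62],180,f_stop=12));st()
eoat.command_gripper(0,35);st()
arm.move_straight([G[0],G[1],270],220);st()
snap("top","t5.png",(130,150,160,130),5);snap("side","s5.png",(220,160,200,200),3)
E
```

```text
False
t12.37 [465.4 292.7  63.2] F [0.4 0.  0.2] w1.002 q [0.42 0.25 1.86 0.   1.03 1.99]
t12.72 [465.6 292.8  63.6] F [-1.3  0.2  5.6] w0.729 q [0.42 0.25 1.86 0.   1.03 1.99]
t13.81 [463.6 291.9 268.1] F [ 0.4  0.5 -0.4] w0.727 q [ 0.42  0.02  1.7  -0.    1.42  1.99]
```

View pics/s5.png

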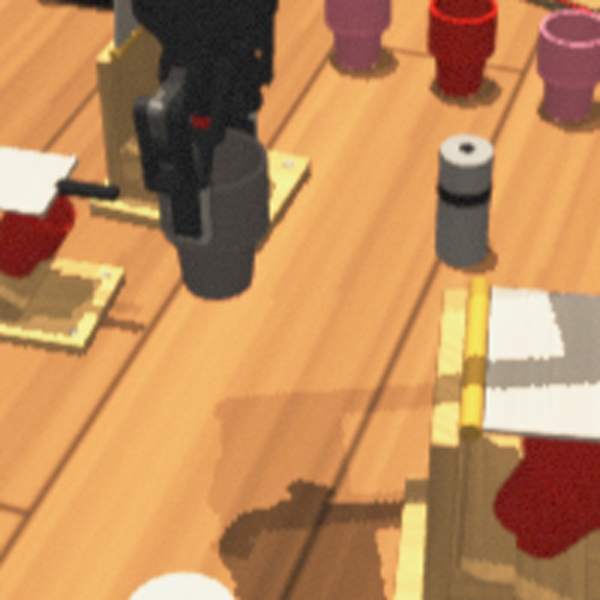

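```bash
cat >> h.py <<'E'
BASE=np.array([636.2,-44.0,52.]); AX=RZ.apply([-.5,0,np.sqrt(.75)])
E
python3 - <<'E'
from h import *
R=tool(np.pi/6).as_rotvec()
arm.move_to(BASE+(108.5+75)*AX+[-10,0,60],R);st()
arm.move_straight(BASE+(108.5+55)*AX,150);st()
snap("top","t6.png",(310,110,140,120),5.5);snap("side","s6.png",(230,80,140,170),3.5)
E
```

```text
t15.19 [534.6 -41.2 271. ] F [-0.4  0.1 -0.7] w0.723 q [-0.31 -0.41  2.14  0.18  0.91  1.21]
t15.88 [555.  -41.6 194.2] F [ 1.   0.5 -0.4] w0.722 q [-0.3  -0.26  2.19  0.2   0.72  1.18]
```

View pics/s6.png

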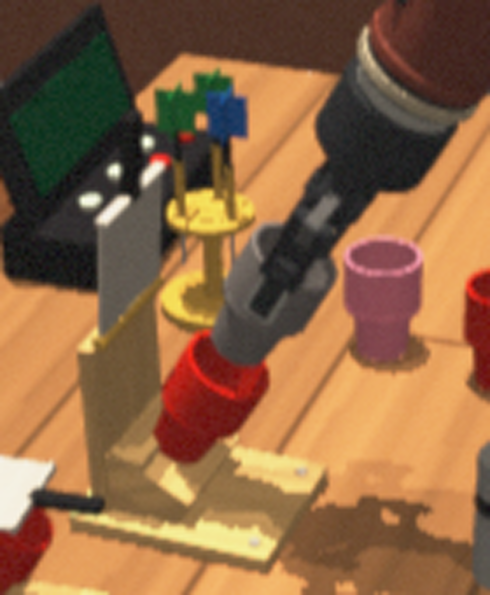

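View pics/t6.png

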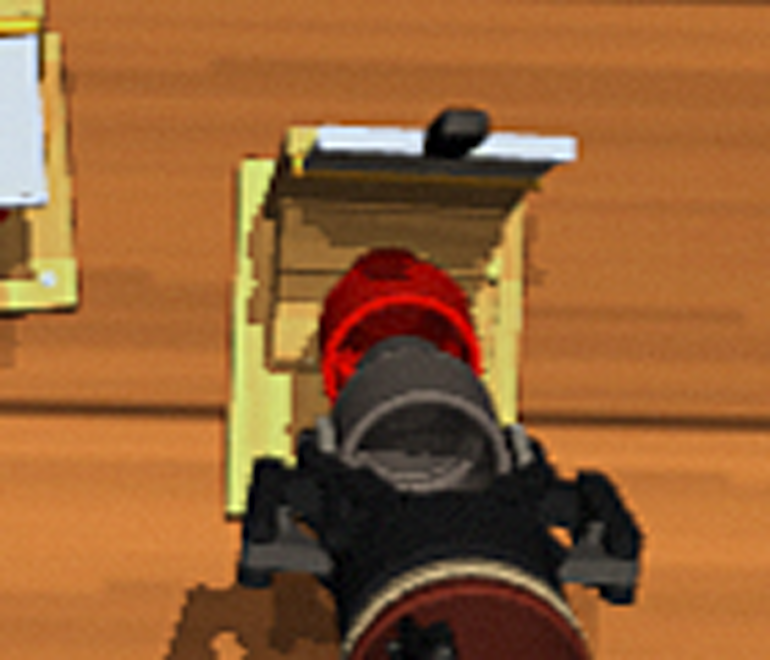

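```bash
python3 - <<'E'
from h import *
r=arm.move_straight(BASE+(108.5+5)*AX,60,f_stop=8);s=st();print(r,"along",(s["tool_pos"]-BASE)@AX-63.5, RZ.inv().apply(s["tool_pos"]-BASE-AX*((s["tool_pos"]-BASE)@AX)))
if not r:
    r=arm.move_straight(BASE+(108.5-6)*AX,30,f_stop=12);s=st();print(r,"along",(s["tool_pos"]-BASE)@AX-63.5)
snap("top","t7.png",(310,110,140,120),5.5);snap("side","s7.png",(230,80,140,170),3.5)
E
```

```text
t16.96 [579.6 -42.7 150.6] F [-0.3  0.1 -0.8] w0.727 q [-0.28 -0.13  2.16  0.22  0.61  1.16]
False along 50.16466011321796 [ 0.22739058 -0.05536657  0.13128401]
t17.30 [584.4 -42.4 143.8] F [-0.8  1.1  3.1] w0.727 q [-0.28 -0.1   2.16  0.23  0.59  1.16]
True along 41.92324699355376
```

View pics/s7.png

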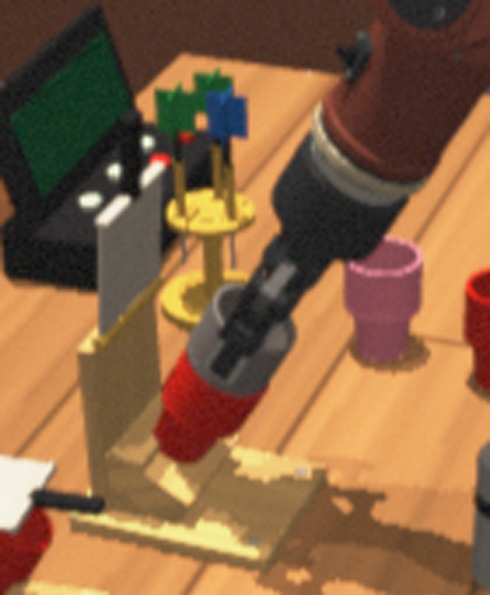

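View pics/t7.png

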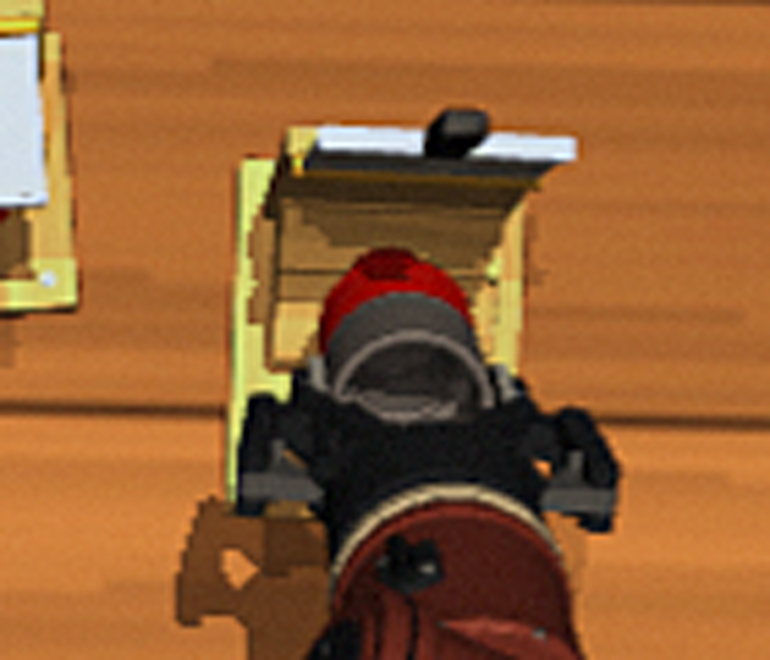

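```bash
python3 - <<'E'
from h import *
eoat.command_gripper(1.0);s=st();arm.sleep(.25)
arm.move_straight(s["tool_pos"]+120*AX,220);st()
Rr=np.array([460.5,-274.8,0]);R=tool(0,yaw=0)
arm.move_to([Rr[0],Rr[1],230],R.as_rotvec());st()
snap("top","t8.png",(310,110,140,120),5.5);snap("side","s8.png",(230,80,180,170),3.5)
E
```

```text
t17.77 [583.1 -42.3 142.3] F [ 0.7  0.1 -0. ] w1.001 q [-0.28 -0.1   2.16  0.23  0.59  1.16]
t18.71 [523.  -40.9 245.6] F [-0.7  0.5  0. ] w0.999 q [-0.32 -0.42  2.2   0.19  0.87  1.19]
t19.67 [ 460.5 -273.7  228.7] F [ 0.2 -0.5  0.4] w1.001 q [-0.68  0.02  1.78  0.    1.35  0.89]
```

View pics/s8.png

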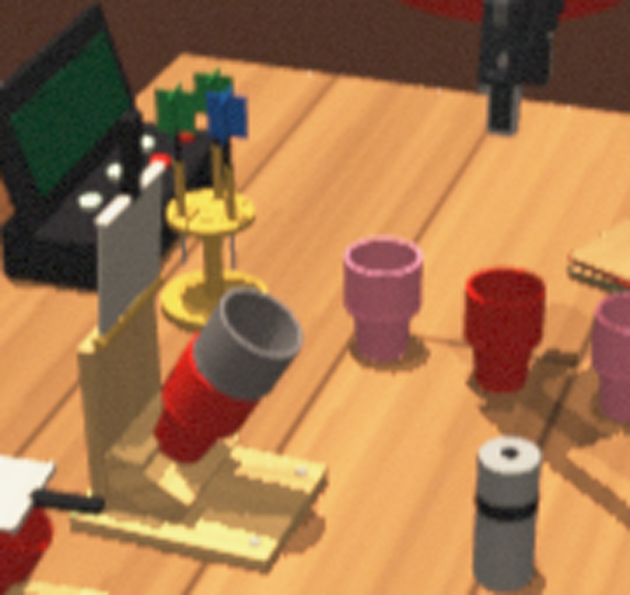

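View pics/t8.png

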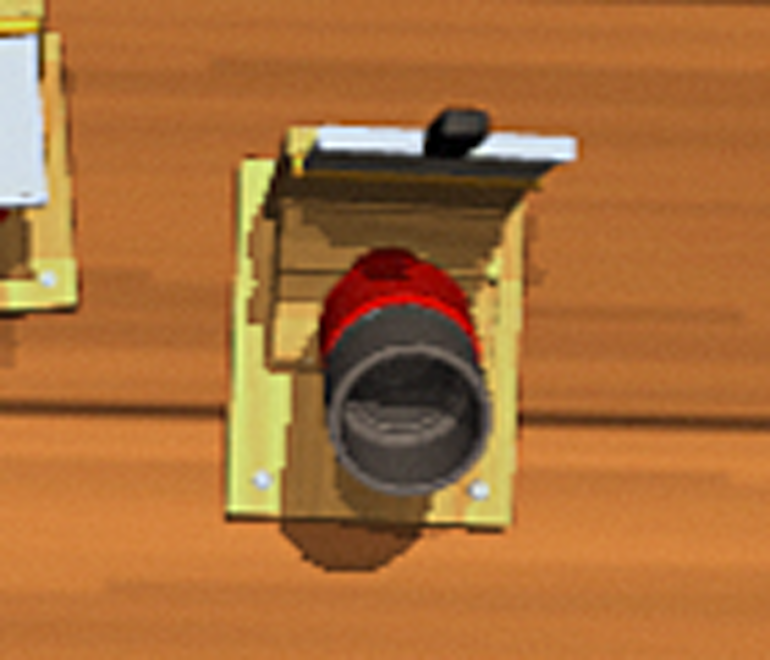

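```bash
python3 - <<'E'
from potfit import *
s=cv2.imread("pics/s8.png");t=cv2.imread("pics/t8.png")
k=3.5
def ov(img,n,box,k,P,col,off=0.8):
    R=(RZ*Ro.from_euler('y',-np.pi/6)).as_matrix()
    for r,z in((31,P),(31,P-45),(27,P)):
        uv=proj(n,circ(r,z)@R.T+BASE+[0,0,1])
        if n=="side":uv=uv+SOFF
        uv=(uv-[box[0],box[1]]+.5)*k-.5
        cv2.polylines(img,[np.round(uv).astype(int)],True,col,1)
a=s.copy();b=t.copy()
ov(a,"side",(230,80),3.5,130,(255,255,0));ov(b,"top",(310,110),5.5,130,(255,255,0))
o=[]
for im,(x,y,w,h),f in((s,(130,270,200,200),1.95),(a,(130,270,200,200),1.95)):o.append(cv2.resize(im[y:y+h,x:x+w],(390,390),interpolation=2))
p=[]
for im in(t,b):p.append(cv2.resize(im[230:530,280:540],(390,200),interpolation=2) if 0 else cv2.resize(im[230:530,250:550],(390,390)))
cv2.imwrite("pics/ov8s.png",np.hstack(o));cv2.imwrite("pics/ov8t.png",np.hstack(p))
E
```

```text
(no output)
```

View pics/ov8s.png

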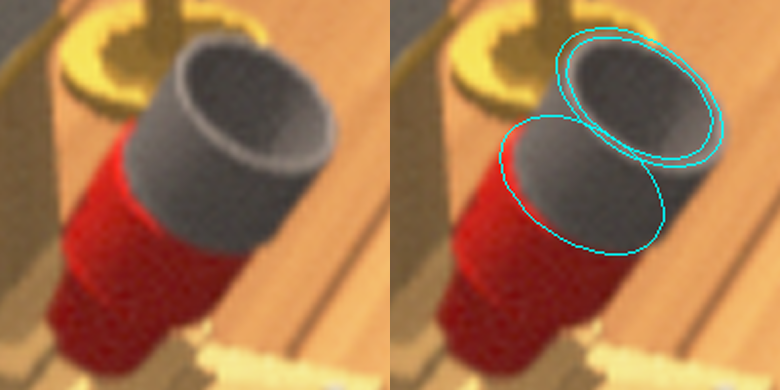

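View pics/ov8t.png

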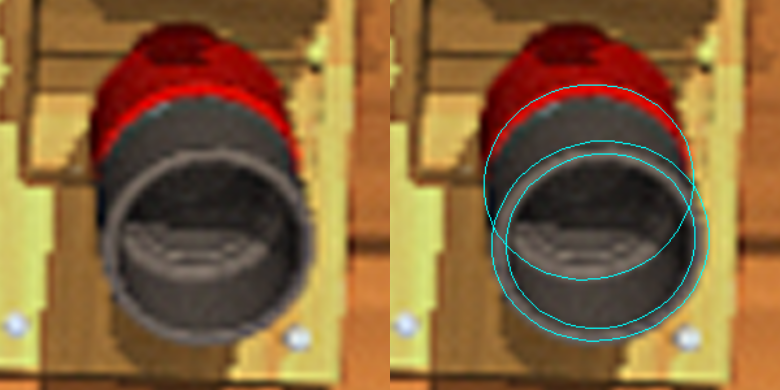

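```bash
python3 - <<'E'
from h import *
G=np.array([460.5,-274.8,0])
print(arm.move_straight([G[0],G[1],62],180,f_stop=12));st()
eoat.command_gripper(0,35);st()
arm.move_straight([G[0],G[1],290],220);st()
R=tool(np.pi/6).as_rotvec()
E=RZ.apply([-1.7,0,-1])
arm.move_to(BASE+E+(153.5+75)*AX+[-10,0,60],R);st()
arm.move_straight(BASE+E+(153.5+55)*AX,150);st()
snap("top","t9.png",(310,110,140,120),5.5);snap("side","s9.png",(230,60,160,170),3.5)
E
```

```text
False
t20.85 [ 461.4 -275.3   63.2] F [0.4 0.1 0.9] w1.000 q [-0.68  0.22  1.9   0.    1.02  0.89]
t21.21 [ 461.4 -275.3   63.5] F [-0.5  2.2  5.6] w0.710 q [-0.68  0.22  1.9   0.    1.02  0.89]
t22.39 [ 459.8 -274.3  288.2] F [-0.4 -0.6 -1.5] w0.710 q [-0.69 -0.02  1.7  -0.    1.46  0.89]
t23.34 [510.4 -41.8 308.7] F [ 0.5 -0.1 -1.7] w0.708 q [-0.33 -0.51  2.14  0.18  1.02  1.21]
t24.02 [530.7 -42.2 232.1] F [-0.2  0.1 -0.6] w0.709 q [-0.31 -0.38  2.2   0.19  0.83  1.19]
```

View pics/s9.png

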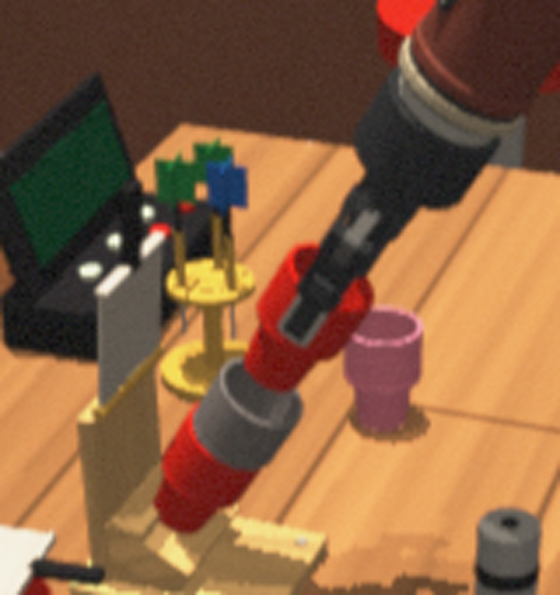

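View pics/t9.png

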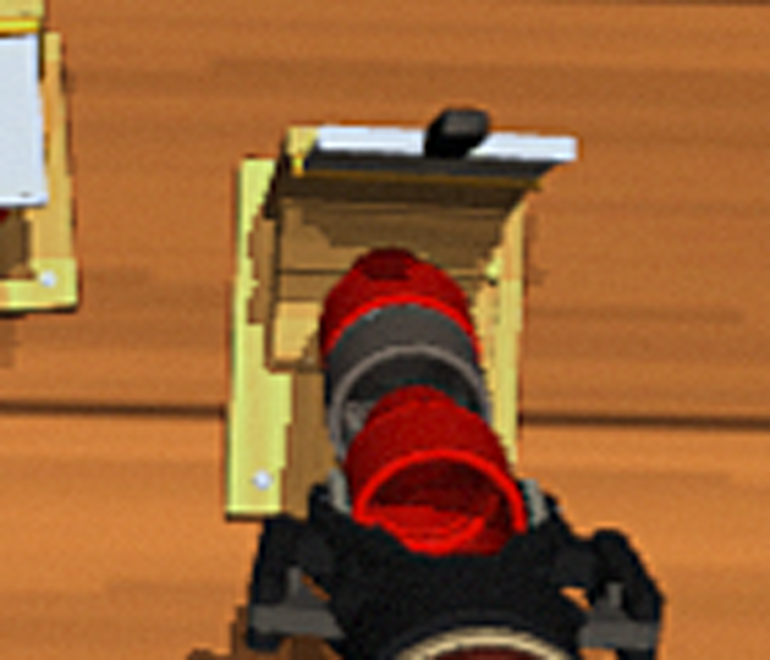

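```bash
python3 - <<'E'
from h import *
E=RZ.apply([-1.7,0,-1])
r=arm.move_straight(BASE+E+(153.5+6)*AX,60,f_stop=8);s=st();print(r,"along",(s["tool_pos"]-BASE)@AX-63.5)
if not r:
    r=arm.move_straight(BASE+E+(153.5-6)*AX,30,f_stop=12);s=st();print(r,"along",(s["tool_pos"]-BASE)@AX-63.5)
snap("top","t10.png",(310,110,140,120),5.5);snap("side","s10.png",(230,60,160,170),3.5)
E
```

```text
t25.09 [554.9 -42.1 189.4] F [ 0.  -0.2 -0.3] w0.709 q [-0.3  -0.26  2.19  0.21  0.71  1.18]
False along 96.14837668191672
t25.46 [560.3 -42.2 181.9] F [-3.7  0.9  5. ] w0.707 q [-0.29 -0.23  2.19  0.21  0.69  1.17]
True along 86.9837661824412
```

View pics/s10.png

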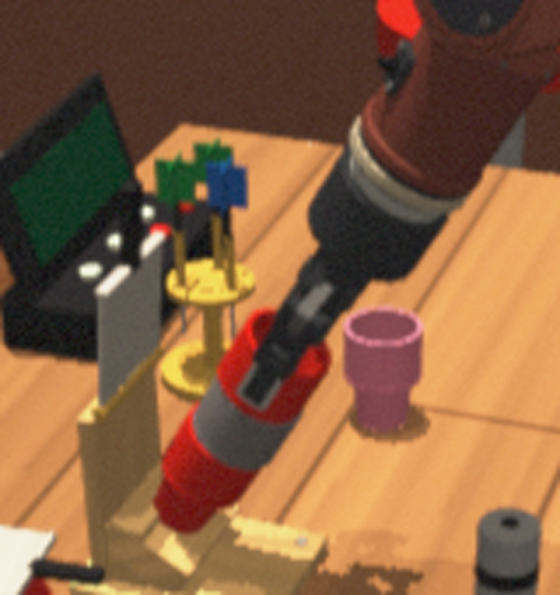

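View pics/t10.png

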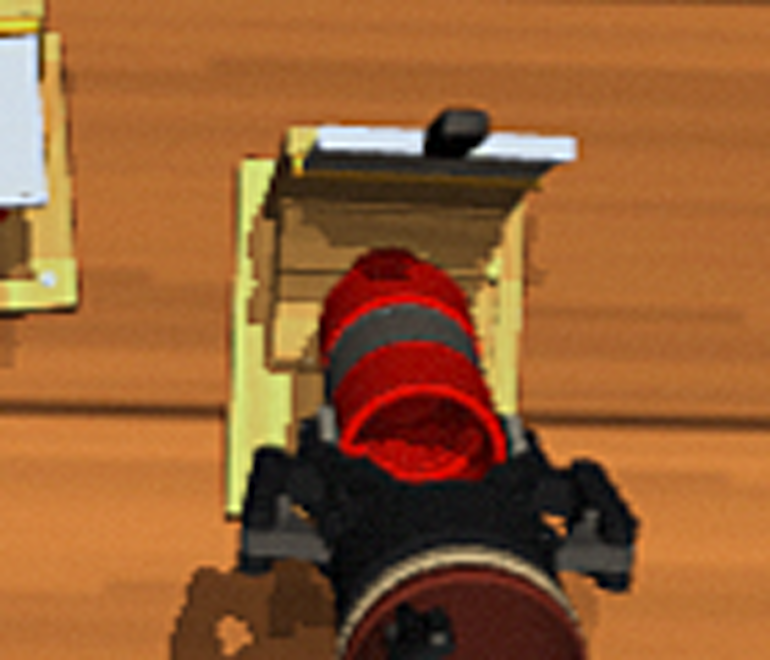

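```bash
python3 - <<'E'
from h import *
eoat.command_gripper(1.0);s=st();arm.sleep(.25)
arm.move_straight(s["tool_pos"]+130*AX,220);st()
arm.move_to([400,-250,320],tool(0,yaw=0).as_rotvec());arm.sleep(.3);st()
snap("top","t11.png",(310,110,140,120),5.5);snap("side","s11.png",(230,60,160,170),3.5)
snap("side","s11f.png");snap("top","t11f.png")
E
```

```text
t25.93 [559.2 -42.1 180.5] F [-0.  -0.2  0.8] w0.998 q [-0.29 -0.23  2.19  0.21  0.69  1.17]
t26.93 [494.  -40.5 292.2] F [-0.1  0.3 -1. ] w1.005 q [-0.35 -0.55  2.2   0.19  1.    1.19]
t28.14 [ 400.3 -249.   320.1] F [-0.8 -0.3  0. ] w1.008 q [-0.72 -0.2   1.81  0.    1.53  0.84]
```

View pics/s11.png

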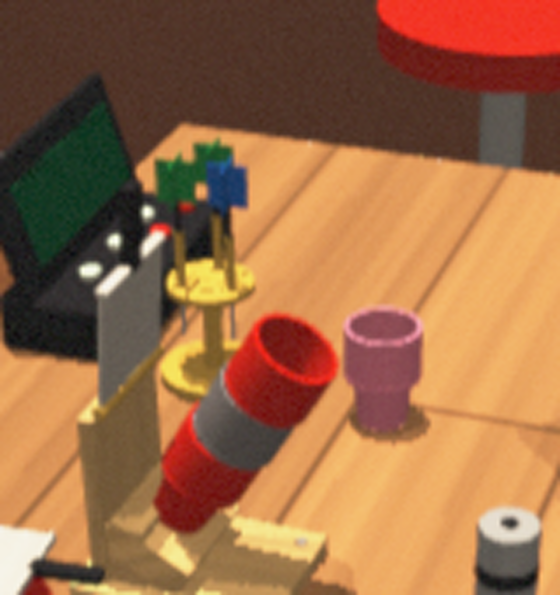

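View pics/t11.png

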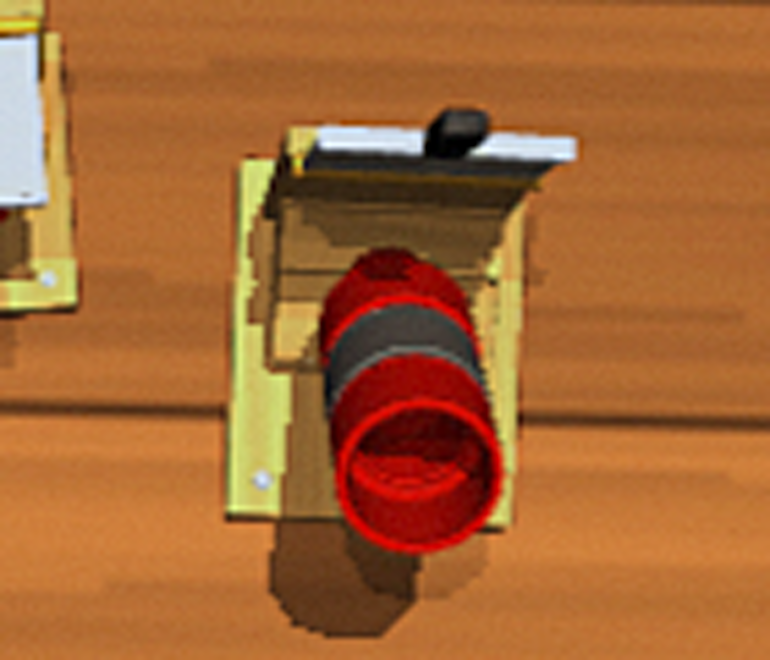

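View pics/s11f.png

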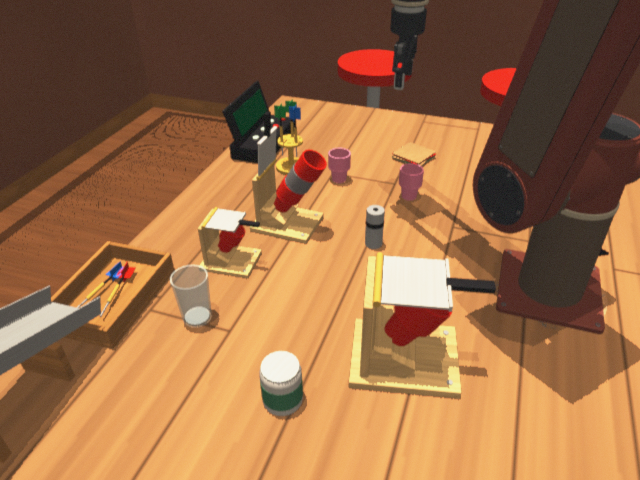

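```bash
python3 - <<'E'
from potfit import *
o=[]
R0=RZ*Ro.from_euler('y',-np.pi/6)
for n,f,box,k,c in(("side","pics/s11.png",(230,60),3.5,(245,420)),("top","pics/t11.png",(310,110),5.5,(410,400))):
    im=cv2.imread(f);im2=cv2.resize(im,None,fx=2,fy=2,interpolation=cv2.INTER_CUBIC)
    for z,off,col in((175,4,(255,255,0)),(130,2,(0,255,0)),(85,0,(255,0,255))):
        uv=proj(n,(circ(31,z)+[-off,0,0])@R0.as_matrix().T+BASE+[0,0,1])+(SOFF if n=="side" else 0)
        cv2.polylines(im2,[np.round(((uv-box+.5)*k-.5)*2).astype(int)],True,col,1)
    x,y=c[0]*2-195,c[1]*2-250;o.append(im2[y:y+500,x:x+390])
cv2.imwrite("pics/ov11.png",np.hstack(o))
# edge-based change of guard / bystanders between start and now
for n,a,b in(("top","top0","t11f"),("side","side0","s11f")):
    A,B=[cv2.cvtColor(cv2.imread(f"pics/{x}.png"),6) for x in(a,b)]
    for nm,(x,y) in {"top":{"tumbler":(218,143),"dart":(495,130),"sharp":(375,271),"tin":(159,250)},"side":{"tumbler":(192,295),"dart":(291,140),"sharp":(375,228),"tin":(281,383)}}[n].items():
        t=A[y-22:y+22,x-22:x+22];r=cv2.matchTemplate(B[y-32:y+32,x-32:x+32],t,cv2.TM_CCOEFF_NORMED);_,v,_,l=cv2.minMaxLoc(r);print(n,nm,round(v,3),l[0]-10,l[1]-10)
E
```

```text
top tumbler 0.997 0 0
top dart 0.999 0 0
top sharp 0.998 0 0
top tin 0.999 0 0
side tumbler 0.997 0 0
side dart 0.711 0 0
side sharp 0.982 0 0
side tin 1.0 0 0
```

View pics/ov11.png

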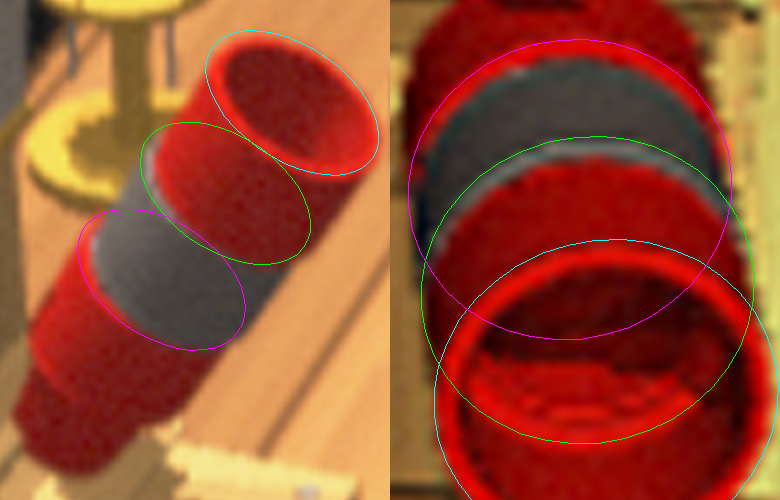

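```bash
python3 - <<'E'
from h import *
R=RZ.as_matrix()
for th in(1.4,1.571,1.75):
    d=np.array([-np.cos(th),0,np.sin(th)])
    P=np.array([HINGE+RZ.apply(90*d+[0,s*45,0]) for s in(1,-1)])
    print(th,((proj("top",P)-[310,110]+.5)*5.5).round(0).tolist(),((proj("side",P)+[-.3,1.45]-[230,60]+.5)*3.5).round(0).tolist())
E
```

```text
1.4 [[321.0, 166.0], [576.0, 178.0]] [[114.0, 300.0], [173.0, 240.0]]
1.571 [[323.0, 122.0], [578.0, 134.0]] [[92.0, 294.0], [152.0, 235.0]]
1.75 [[324.0, 78.0], [579.0, 90.0]] [[69.0, 292.0], [130.0, 233.0]]
```

```bash
python3 - <<'E'
from h import *
order.close_job();st()
E
```

```text
the job is handed in; nothing more can be done
the job is handed in; nothing more can be done
```

The guard is folded up, both loose pots are nested in the leaning holder, and I handed the job in at about 28 s on the robot's clock. No verdict is reported, so what follows rests on my own checks.

- **Choice of parts:** I used the middle of the three holders (top picture, about (380,170)), whose base plate fits 150 x 120 mm. The loose red pot was at (485,243) and the grey pot at (226,235). I left the pink pots at (491,196) and (481,290) alone.
- **Guard:** I pinched it by the tab, swung it up and released it. The last pictures put it at about 1.50–1.53 rad, inside the 1.371–1.771 range.
- **Pots:** Each one stopped against the pot below on a force stop. The gripper stopped 45.1 mm farther along the axis for the red pot than for the grey one, which matches the 45 mm for fully home.
- **Sideways play:** After release each pot settled about 2 mm towards the low side of the pot below it, within the 5 mm limit. The axes look aligned in both views.
- **Other things on the table:** Matching the start and end pictures shows the tumbler, sharpener and chalk tin unmoved in both views. The dart stand is unmoved in the top view (match 0.999). Its side-view match was weaker (0.711, no shift), which I put down to the raised guard and the stack now being next to it in that view.
- **Disagreements:** The side camera read about 1.5 px off the top camera, and I corrected for it. My estimate of the fixed pot's height was also about 2–3 mm off, and the force stop made up for that.

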